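# Sort the desk bits back into their drawer trays

### The arm

A 7-joint arm with a two-finger parallel gripper is mounted at the origin on the work surface. World frame = base frame: x ahead of the robot, y to its left, z up, the work surface at z = 0. Lengths are in mm, angles in rad, forces in N, time in s.
With the tool pointing down it reaches from about 400 to 875 mm from the base axis. Payload 6.5 kg.
Tool frame: the origin (TCP) lies midway between the tips of the shut fingers; the grasp point (between the pads) lies 19 mm behind it (tcp_to_grasp is the distance from the TCP to the grasp point, in mm); z points along the fingers, y is the line along which they close (so a half turn about z gives the same grasp; the last joint's range is limited). The gripper opens to 88 mm and grips with 3 to 60 N. Pads are 18 mm wide; open, the fingers measure 123 mm over their backs; the gripper's body (75 mm by 187 mm) begins 45 mm behind the grasp point.
Start: joints at [-1.263, 0.536, -0.004, 1.538, 0.003, 1.067, -0.071], TCP at [237.346, 605.109, 238.716] pointing down, gripper open.
Joint ranges: [-2.7, 2.7], [-0.37, 2.16], [-1.27, 1.26], [0.24, 2.4], [-1.31, 4.45], [0.19, 1.91], [-2.76, 2.76]. Speed limits (rad/s): [2.39, 2.39, 3.14, 3.14, 3.14, 3.14, 3.14].

### API

Orientations are given as a unit quaternion [w, x, y, z].
In Python, from rig import move_ptp, move_straight, movej, gripper_open, close, dwell, ik, state, capture, Unreachable, finish_job, tcp_to_grasp gives the robot as it stands. Calls block until the motion is done:
- move_ptp(position, orientation): joint-space move of the TCP to a pose.
- move_straight(position, orientation=None, speed=150): straight line of the TCP; orientation=None keeps the orientation; speed is the mean speed in mm/s.
- movej(angles): joint-space move.
- gripper_open() and close(strength=None): open the fingers fully, or close them until they stop; strength is the grip in N (None keeps the last).
- dwell(seconds).
- ik(position, orientation): joint angles nearest the present ones, or None.
- state(): the state.
- capture(name): name is "scene" or "top"; returns a dict with "frame" (420x560x3 uint8, red, green, blue), "range_z" (420x560 float32, mm along the optical axis (not along the pixel's ray), 0 where there is no reading), "fx", "fy", "cx", "cy" (pixels), "dist_coeffs" ([k1, k2, p1, p2, k3] as OpenCV has them; the pictures are not rectified), "extrinsics" (4x4, takes a point from world to camera coordinates). Camera axes: x right, y up, looking along -z (the intrinsics and any distortion apply to the point x, -y, -z); pixel columns grow to the right and rows downward; lengths in mm; the calibration is good to about 2 mm. A picture is of the moment at which its call begins.
A pose or a line that the arm cannot do raises Unreachable and nothing moves.
- finish_job(): hands the job in; it is judged then, once.
The state is a dict: "time_s": time; "joint_pos": joint angles; "dq": joint speeds; "effort": joint torques, N m; "eef_pos": TCP position; "eef_rot": TCP orientation; "contact_force": force on the tool from outside, world axes, zero at the start; "wrist_torque": the same for the moment, N m; "finger_gap": finger opening in mm; "gripper_force": force on a finger pad.
Only numpy, scipy, OpenCV 4.12 (cv2) and the standard library are available. Lean on these libraries where they do the work, as an engineer would, in place of code of your own. Each camera call takes 0.05 s, during which the arm holds its last target. There are 200 camera calls.

### The job

Tidy the family desk: put each of the four loose things (two glue sticks, an eraser and a roll of tape) into the wooden tray that already holds one of its kind, whatever its colour. Stand the glue sticks upright and lay the eraser and the tape flat, each resting fully on its tray's floor, and do not push the ink bottle or the pencil sharpener about.

Things in the scene. Friction and masses are not known exactly. Their poses are not given: they have to be found in the camera images.
- glue_orange: Loose glue stick standing upright on the desk: white round barrel with an orange cap, 28 mm in diameter, 88 mm tall, about 35 g. Origin: centre of its underside; z up along its axis. Kind: glue stick.
- glue_green: Loose glue stick standing upright on the desk: white round barrel with a green cap, 28 mm in diameter, 88 mm tall, about 35 g. Origin: centre of its underside; z up along its axis. Kind: glue stick.
- eraser: Loose block eraser lying flat: white with a blue sleeve over one end, 60 (its x, long) x 25 (its y) x 20 mm high (z), about 35 g. Origin: centre of its underside; z up. Kind: eraser.
- tape: Loose yellow roll of tape lying flat: a ring 52 mm in outer diameter with a 32 mm hole, 24 mm high, about 40 g. Origin: centre of its underside; z up along its axis. Kind: tape.
- tray_glue: Fixed open tray of light wood, 100 (x) x 170 (y) mm outside; floor 4 mm thick, walls 4 mm thick and 12 mm high from the desk. Origin: centre of its underside, z up. Fixed in it, centred at x = 0, y = +50 mm: a standing white glue stick with a blue cap, 28 mm across, top 92 mm above the desk. Both loose glue sticks belong here. The floor from y = -80 to +15 mm is empty at the start.
- tray_eraser: Fixed open tray of light wood, 100 (x) x 170 (y) mm outside; floor 4 mm thick, walls 4 mm thick and 12 mm high from the desk. Origin: centre of its underside, z up. Fixed in it, centred at x = 0, y = +48 mm: a white eraser with a red sleeve, 60 mm long (along y), 25 mm wide, top 24 mm above the desk. The loose eraser belongs here. The floor from y = -80 to +15 mm is empty at the start.
- tray_tape: Fixed open tray of light wood, 100 (x) x 170 (y) mm outside; floor 4 mm thick, walls 4 mm thick and 12 mm high from the desk. Origin: centre of its underside, z up. Fixed in it, centred at x = 0, y = +50 mm: a grey roll of tape lying flat, 52 mm across, top 28 mm above the desk. The loose tape belongs here. The floor from y = -80 to +15 mm is empty at the start.
- ink_bottle: Bystander, leave it where it stands between the trays: loose small round blue ink bottle with a black cap, 36 mm across, 46 mm tall, 90 g. Origin: centre of its underside.
- sharpener: Bystander, leave it where it lies between the trays: loose metal pencil sharpener, a small block 26 (its x) x 18 x 16 mm high, 30 g. Origin: centre of its underside.
Things that resemble listed ones, but are neither listed nor needed, are in the scene too. Leave any black, pink or yellow look-alike of the eraser alone.

How it is judged:
By the outcome, as a careful person would: the job done as asked, in the order asked, and still so for the second after the job is handed in, with the robot touching nothing.
It also fails if it takes over 122 s, if anything falls off the work surface, if the arm or the gripper's body presses on something with over 40 N, if the wrist force passes 120 N, or if a joint passes its speed limit or range.

## Working session

There is one attempt and no reset: what is moved stays moved. The work goes in short steps, each a Python script; the robot and the scene stay as the last script left them, time stands still between calls to the robot, and variables do not carry over. Pictures are saved under pics/ and viewed, at most 14 in all, crops included, and the job is handed in when it is done.

```bash
mkdir -p pics; ls
python3 - <<'E'
from rig import *
import cv2,pickle,numpy as np
for n in("top","scene"):
    d=capture(n);pickle.dump(d,open(n+".pkl","wb"));cv2.imwrite(f"pics/{n}0.png",d["frame"][:,:,::-1])
    print(n,d["fx"],d["cx"],d["cy"],d["dist_coeffs"],np.round(d["extrinsics"],3).tolist(),(d["range_z"]>0).mean())
print(state(),tcp_to_grasp)
E
```

```text
pics
top 502.70154466126814 269.97135764783565 213.4582852722633 [0.00199552 0.         0.         0.         0.        ] [[0.091, -0.996, 0.002, -20.257], [0.974, 0.09, 0.207, -490.553], [-0.207, -0.017, 0.978, -918.771], [0.0, 0.0, 0.0, 1.0]] 0.9957610544217687
scene 423.4097227905904 277.08525522293434 215.97106806503572 [-0.08115053  0.          0.          0.          0.        ] [[0.637, 0.771, -0.001, -328.254], [-0.567, 0.47, 0.677, 238.145], [0.522, -0.43, 0.736, -1126.259], [0.0, 0.0, 0.0, 1.0]] 0.9961054421768708
{'time_s': 0.1, 'joint_pos': array([-1.2632169 ,  0.53706793, -0.0044154 ,  1.53877685,  0.00260835,
        1.06727568, -0.07120569]), 'dq': array([-0.00037838, -0.00207744,  0.00017656, -0.00251355,  0.0014397 ,
        0.00098965, -0.00014736]), 'effort': array([ 2.79185697e-03, -5.72075200e+01,  9.93989557e-01, -2.52228212e+01,
       -5.61358233e-02,  1.34882441e-02,  5.83998735e-05]), 'eef_pos': array([237.16568152, 604.59846655, 237.94047895]), 'eef_rot': array([-7.60516772e-05,  1.85779002e-01,  9.82591259e-01, -7.57340947e-04]), 'contact_force': array([ 0.59258085, -0.49636888, -1.02658581]), 'wrist_torque': array([0.00141522, 0.0273788 , 0.02813044]), 'gripper_force': 0.0, 'finger_gap': 88.51855711198307} 18.700000000000003
```

View pics/top0.png

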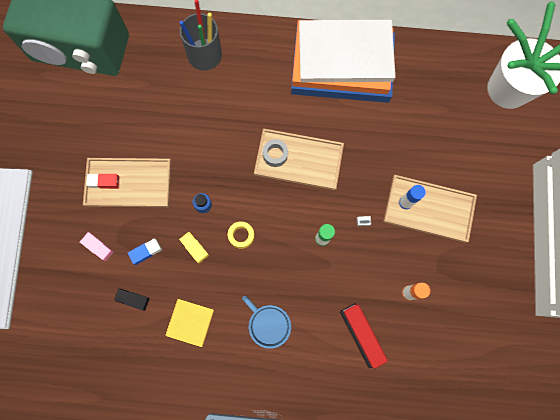

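View pics/scene0.png

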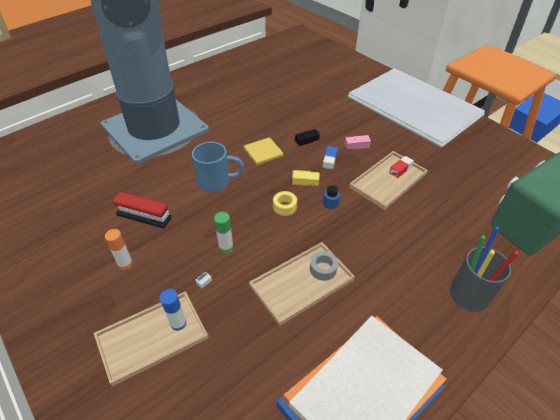

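The top view shows the loose green glue at (326,234), orange glue at (416,291), tape at (240,235) and blue-sleeved eraser at (145,251). The eraser tray is at (127,182), the tape tray at (299,158) and the glue tray at (431,208). The ink bottle is at (202,202) and the sharpener at (364,221). The scene view confirms both glue sticks are standing.

```bash
cat > vis.py <<'E'
import numpy as np,cv2
def rays(d,uv):
    K=np.array([[d["fx"],0,d["cx"]],[0,d["fy"],d["cy"]],[0,0,1.]])
    p=cv2.undistortPoints(np.float64(uv).reshape(-1,1,2),K,np.float64(d["dist_coeffs"])).reshape(-1,2)
    E=np.array(d["extrinsics"]);R=E[:3,:3];c=-R.T@E[:3,3]
    return c,np.c_[p[:,0],-p[:,1],-np.ones(len(p))]@R
def plane(d,uv,z):
    c,r=rays(d,uv);return (c+r*((z-c[2])/r[:,2])[:,None])[:,:2]
def depth(d,uv):
    c,r=rays(d,uv);uv=np.int64(uv);return c+r*d["range_z"][uv[:,1],uv[:,0]][:,None]
def mask(d,box,f):
    """pixels (u,v) in box u0,v0,u1,v1 whose H,S,V satisfy f"""
    H,S,V=[a.astype(int) for a in cv2.split(cv2.cvtColor(d["frame"],cv2.COLOR_RGB2HSV))]
    u0,v0,u1,v1=box;m=np.zeros(H.shape,np.uint8);m[v0:v1,u0:u1]=f(H,S,V)[v0:v1,u0:u1]
    n,l,s,_=cv2.connectedComponentsWithStats(m);m=l==1+np.argmax(s[1:,4])
    v,u=np.nonzero(m);return np.c_[u,v].astype(float)
def rect(xy):
    return cv2.minAreaRect(np.float32(xy))
E
cat > loc.py <<'E'
import pickle;from vis import *
d=pickle.load(open("top.pkl","rb"))
p=depth(d,np.array([[30,380],[300,380],[500,380],[230,200],[430,330]]));print("desk z",p[:,2].round(1))
for n,b,f,h in [("green",(305,215,345,255),lambda H,S,V:(abs(H-65)<15)&(S>100),88),("orange",(395,275,440,310),lambda H,S,V:(H>9)&(H<18)&(S>170)&(V>190),88),
 ("tape",(220,215,262,255),lambda H,S,V:(abs(H-27)<6)&(S>120),24),("eraser",(122,235,165,268),lambda H,S,V:((abs(H-110)<15)&(S>120))|((S<40)&(V>120)),20),
 ("blueglue",(390,180,430,215),lambda H,S,V:(abs(H-112)<15)&(S>120),92),("ink",(188,188,215,216),lambda H,S,V:((abs(H-110)<20)&(S>100))|(V<50),46),
 ("sharp",(352,210,376,230),lambda H,S,V:(S<60)&(V>80),16),("mug",(238,290,296,352),lambda H,S,V:(abs(H-105)<12)&(S>80),80),
 ("greytape",(258,136,292,170),lambda H,S,V:(S<40),28),("yel",(176,228,212,266),lambda H,S,V:(abs(H-27)<6)&(S>120),20),("redsleeve",(85,170,122,192),lambda H,S,V:((S<40)&(V>150))|((S>150)&((H<5)|(H>174))),24)]:
    uv=mask(d,b,f);P=depth(d,uv);t=P[(P[:,2]>h-5)&(P[:,2]<h+6)] if n!="mug" else P
    c=rect(plane(d,uv,h))
    print(n,len(uv),"zmax",P[:,2].max().round(1),"top",len(t),t.mean(0).round(1),"depthrect",np.round(np.r_[rect(t[:,:2])[0],rect(t[:,:2])[1],rect(t[:,:2])[2]],1),"planerect",np.round(np.r_[c[0],c[1],c[2]],1))
for n,b in [("tE",(75,150,178,214)),("tT",(245,120,350,195)),("tG",(378,170,484,248))]:
    uv=mask(d,b,lambda H,S,V:(V>150)&(H>8)&(H<24)&(S>40)&(S<160))
    for h in(12,4):
        c=rect(plane(d,uv,h));print(n,h,np.round(np.r_[c[0],c[1],c[2]],2))
E
python3 loc.py
```

```text
desk z [ 1.  -0.2 -1.2 -4.2 -2.4]
green 215 zmax 91.6 top 179 [459.1 -82.   87.1] depthrect [459.5 -81.5  27.2  26.5   5.3] planerect [457.5 -82.7  30.1  27.7   4.1]
orange 15 zmax 87.3 top 9 [ 366.8 -249.8   85.3] depthrect [ 368.  -249.6    4.6   19.9   86.1] planerect [ 366.7 -249.3   21.4    5.4    1.8]
tape 72 zmax 1000.5 top 39 [444.6  84.1  22.5] depthrect [446.8  79.8  42.8  51.   11.1] planerect [445.9  78.7  46.5  51.4  15.5]
eraser 450 zmax 1000.5 top 392 [399.7 266.   19.4] depthrect [400.2 266.   25.7  60.3  36.4] planerect [398.9 263.8  29.8  60.9  35.3]
blueglue 237 zmax 1000.5 top 176 [ 548.4 -245.6   91. ] depthrect [ 548.8 -246.    26.    28.    29.7] planerect [ 545.1 -243.    26.    37.3   49.3]
ink 182 zmax 1000.5 top 18 [503.9 168.7  44.7] depthrect [504.7 166.7  24.1  15.9  47.1] planerect [501.  159.8  38.3  33.2   6.7]
sharp 138 zmax 18.3 top 102 [ 501.9 -161.9   14. ] depthrect [ 502.2 -161.9   17.1   25.1    5.1] planerect [ 500.6 -161.2   18.3   28.2    5.3]
mug 1526 zmax 1000.5 top 1526 [280.7   8.9  29.6] depthrect [282.7  17.6 105.6  75.4  75.7] planerect [291.   10.   99.1  74.9  17. ]
greytape 416 zmax 1000.5 top 314 [625.1  27.3  27.1] depthrect [625.9  26.9  52.4  48.8   5.6] planerect [622.3  26.6  57.5  48.8   5.3]
yel 80 zmax 25.0 top 49 [412.7 170.9  19.5] depthrect [417.1 170.6  58.9  25.1  45.1] planerect [416.4 169.4  61.7  26.2  45.3]
redsleeve 417 zmax 28.1 top 364 [534.3 369.7  23.4] depthrect [534.  370.   25.7  61.3   5.5] planerect [531.6 367.5  29.2  64.7   5.3]
tE 12 [538.57 322.37  99.18 172.99   5.28]
tE 4 [540.58 324.91  99.98 174.39   5.28]
tT 12 [619.76 -22.57 171.76 103.04  84.38]
tT 4 [622.43 -22.82 173.15 103.87  84.38]
tG 12 [ 540.58 -295.38  172.4   101.07   80.78]
tG 4 [ 542.6  -297.84  173.8   101.89   80.78]
```

```bash
cat > arm.py <<'E'
import numpy as np
from rig import *
TR={"G":((541.5,-296.),81.0),"T":((620.8,-22.7),84.4),"E":((539.4,323.),95.3)} # centre, heading of tray +y, deg
def slot(t,x,y):
    c,h=TR[t];h=np.radians(h);return np.array(c)+y*np.array([np.cos(h),np.sin(h)])+x*np.array([np.sin(h),-np.cos(h)])
def down(xy,z,deg):
    """tool-down quaternion closing along heading deg, the half turn nearest the present joints"""
    q0=state()["joint_pos"];best=None
    for a in (np.radians(deg-90),np.radians(deg+90)):
        q=[0,np.cos(a/2),np.sin(a/2),0];j=ik([*xy,z],q)
        if j is not None and (best is None or np.ptp([0,abs(np.array(j)-q0).max()])<best[0]): best=(abs(np.array(j)-q0).max(),q)
    if best is None: raise Unreachable(str((xy,z,deg)))
    return best[1]
def pick(xy,deg,z,up=190,grip=20):
    q=down(xy,z,deg);move_ptp([*xy,up],q);move_straight([*xy,z],speed=180)
    close(grip);s=state();print("gap",s["finger_gap"],"tcp",s["eef_pos"].round(1))
    move_straight([*xy,up],speed=200);s=state();print("lifted gap",s["finger_gap"],"t",s["time_s"])
def place(xy,deg,z,up=190):
    q=down(xy,z,deg);move_ptp([*xy,up],q);move_straight([*xy,z+25],speed=200);move_straight([*xy,z],speed=40)
    s=state();print("place tcp",s["eef_pos"].round(1),"F",s["contact_force"].round(1))
    gripper_open();dwell(.2);move_straight([*xy,up],speed=180);print("t",state()["time_s"])
E
python3 - <<'E'
import pickle;from vis import *
d=pickle.load(open("top.pkl","rb"))
for n,b,f,h in [("orange",(395,275,440,310),lambda H,S,V:(H<20)&(S>130)&(V>130),88),("tape",(220,215,262,255),lambda H,S,V:(H>20)&(H<40)&(S>120)&(V>90),24)]:
    uv=mask(d,b,f);P=depth(d,uv);t=P[(P[:,2]>h-5)&(P[:,2]<h+6)]
    print(n,len(uv),t.mean(0).round(1),rect(t[:,:2]),rect(plane(d,uv,h)))
from arm import *
for a in [((459.2,-82),41,-9),((367,-250),41,-9),(slot("G",0,-8),46,-9),(slot("G",0,-52),46,-9),((400.2,266),6,36.4),(slot("E",0,-35),15,5.3),((445.5,79.5),9,-25),(slot("T",0,-35),15,-5.6)]:
    print(a,down(*a)); down(a[0],190,a[2])
E
```

```text
orange 278 [ 367.5 -261.    87.1] ((367.78485107421875, -261.4868469238281), (25.165958404541016, 28.69197654724121), 4.886408805847168) ((367.3335266113281, -257.3283996582031), (28.49223518371582, 36.3067626953125), 5.261228561401367)
tape 85 [444.5  84.8  22.4] ((446.75567626953125, 79.76216888427734), (42.820281982421875, 51.02610778808594), 11.112324714660645) ((445.5048522949219, 78.38809204101562), (47.36821365356445, 51.72454071044922), 15.472248077392578)
((459.2, -82), 41, -9) [0, np.float64(0.7604059656000309), np.float64(0.6494480483301837), 0]
((367, -250), 41, -9) [0, np.float64(0.7604059656000309), np.float64(0.6494480483301837), 0]
(array([ 540.24852428, -303.90150672]), 46, -9) [0, np.float64(0.7604059656000309), np.float64(0.6494480483301837), 0]
(array([ 533.36540782, -347.35979371]), 46, -9) [0, np.float64(0.7604059656000309), np.float64(0.6494480483301837), 0]
((400.2, 266), 6, 36.4) [0, np.float64(0.4508775406894308), np.float64(0.8925858184521255), 0]
(array([542.63297056, 288.14963556]), 15, 5.3) [0, np.float64(0.6736577070565728), np.float64(0.7390434992091337), 0]
((445.5, 79.5), 9, -25) [0, np.float64(0.8433914458128857), np.float64(0.5372996083468239), 0]
(array([617.38459851, -57.532959  ]), 15, -5.6) [0, np.float64(0.74080459628675), np.float64(0.6717205893229902), 0]
```

Run:
```python
from arm import *
import cv2,pickle
pick((459.2,-82),-9,41)
place(slot("G",0,-8),-9,46.3)
pick((367.7,-261.3),-9,41)
place(slot("G",0,-52),-9,46.3)
d=capture("top");pickle.dump(d,open("top1.pkl","wb"))
cv2.imwrite("pics/top1.png",cv2.resize(d["frame"][130:280,200:500,::-1],None,fx=2.5,fy=2.5))
```

```text
gap 27.34493642011874 tcp [459.2 -82.   40.9]
lifted gap 27.431662117655122 t 5.4667
place tcp [ 540.3 -304.1   46.3] F [ 0.4 -0.3 -1.2]
t 10.0583
gap 27.705281794247874 tcp [ 367.7 -261.3   41. ]
lifted gap 27.22900546569974 t 13.6083
place tcp [ 533.4 -347.5   46.3] F [-0.  -0.7 -0. ]
t 18.0417
```

View pics/top1.png

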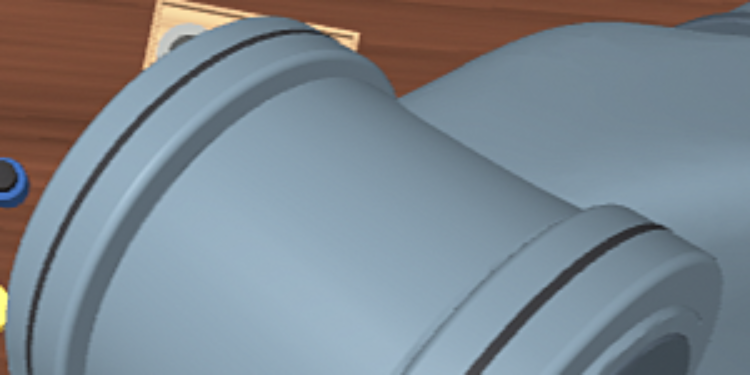

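The arm blocks the view of the glue tray (only the tape tray's corner shows near (170,30) of the crop). I'll go on with the eraser and look afterwards.

Run:
```python
from arm import *
import cv2,pickle
pick((400.2,266),36.4,6)
place(slot("E",0,-35),5.3,15)
d=capture("top");pickle.dump(d,open("top2.pkl","wb"))
cv2.imwrite("pics/top2.png",d["frame"][:,:,::-1])
```

```text
gap 25.079159049907084 tcp [400.2 266.    6. ]
lifted gap 24.889973750855518 t 23.55
place tcp [542.8 288.1  15. ] F [0.3 0.6 0.8]
t 28.2083
```

View pics/top2.png

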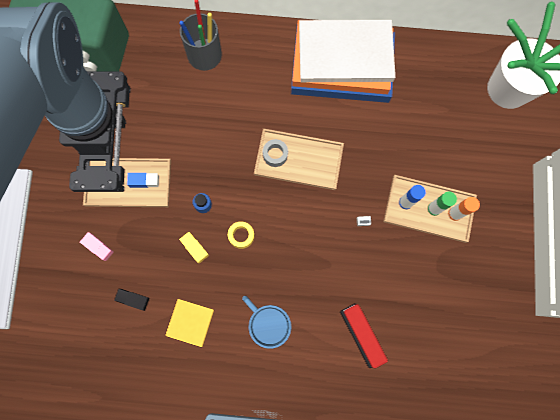

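Both glue sticks stand in the glue tray at (442,204) and (467,210), the eraser lies in its tray at (143,180), and the ink bottle and sharpener look unmoved. The tape at (240,235) is next.

Run:
```python
from arm import *
from vis import *
d=capture("top");uv=mask(d,(222,216,260,254),lambda H,S,V:(S>200)&(V>150)|(H>22)&(H<34)&(S>90)&(V>100))
print(len(uv),uv.min(0),uv.max(0))
c=plane(d,np.float64([[240.5,234.5]]),20)[0];print(c)
pick((446,79.7),-25,9)
place(slot("T",0,-35),-5.6,15)
move_ptp([450,250,300],down((450,250),300,0))
import cv2
a=capture("top");s=capture("scene")
cv2.imwrite("pics/top3.png",cv2.resize(a["frame"][120:260,70:490,::-1],None,fx=1.9,fy=1.9))
cv2.imwrite("pics/scene3.png",s["frame"][:,:,::-1])
import pickle;pickle.dump(a,open("top.pkl","wb"))
```

```text
345 [227. 222.] [253. 247.]
[449.3055439   79.42510945]
gap 51.11661918458983 tcp [446.2  79.7   9.2]
lifted gap 50.882954913077015 t 32.0917
place tcp [617.5 -57.7  15. ] F [-0.4  0.2 -0.1]
t 36.675
```

View pics/top3.png

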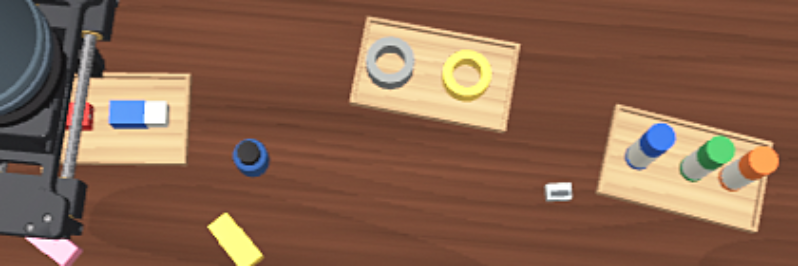

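View pics/scene3.png

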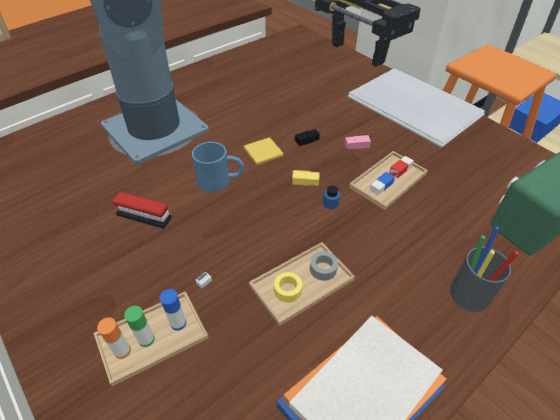

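All four items sit in their trays. In the scene view the glue sticks are upright at (115,338) and (139,327), the tape is flat at (288,287) and the eraser is flat at (382,183). The ink bottle (331,198) and sharpener (204,280) have not moved.

```bash
python3 -c "
from rig import *
print(finish_job())"
```

```text
the job is handed in; nothing more can be done
None
```

All four things are in their matching trays (both glue sticks upright, eraser and tape flat), the ink bottle and sharpener look unmoved in the final pictures, and the job was handed in at about 40 s of the 122 s allowed.

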